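# Erect a folding parts tray and load the cooler

## Robot

A 6-joint arm with a two-finger parallel gripper is mounted at the origin on the work surface. World frame = base frame: x ahead of the robot, y to its left, z up, the work surface at z = 0. Lengths are in mm, angles in rad, forces in N, time in s.
With the tool pointing down it reaches from about 325 to 850 mm from the base axis. Payload 4.4 kg.
Tool frame: the origin (TCP) lies at the very end of the fingers, on their centre line; the grasp point (between the pads) lies 19 mm behind it (bot.pinch_z is the distance from the TCP to the grasp point, in mm); z points along the fingers, y is the line along which they close (so a half turn about z gives the same grasp; the last joint's range is limited). The gripper opens to 94 mm and grips with 3 to 60 N. Pads are 16 mm wide; open, the fingers measure 119 mm over their backs; the gripper's body (75 mm by 177 mm) begins 78 mm behind the grasp point.
Start: joints at [-1.403, 0.207, 1.542, -0, 1.393, -0.15], TCP at [179.662, -546.213, 205.447] pointing down, gripper open.
Joint ranges: [-2.73, 2.73], [-0.86, 2.22], [0.23, 2.46], [-1.11, 4.25], [0.08, 2.63], [-2.82, 2.82]. Speed limits (rad/s): [2.79, 2.79, 3.14, 3.14, 3.14, 3.14].

## Interface

Orientations are given as a unit quaternion [w, x, y, z].
In Python, from bench import status, snapshot, camera_model, bot, silhouettes gives the robot as it stands.
- The arm moves only by the tool arm_command, never from a script. Its argument "commands" is a list of rows, each a list of 7 numbers: the shift along the tool's x, y, z each as a share of 0.5 m, from -1 to 1, then the turn, a rotation vector about the tool's x, y, z each as a share of 360 degrees, from -1 to 1, then the opening, from 0 (shut) to 1 (fully open). In form: [[tx, ty, tz, ax, ay, az, grip], ...]. A call has 1 to 12 rows; each row is the pose to reach, as a shift and turn from the pose commanded when the call began, along the tool's axes at that moment, turning the shorter way round; what a row does not reach only later rows make up. A row lasts 1/8 s, in which the tool goes at most 62.5 mm and 10.7 degrees, less where a joint would pass 70% of its speed; a pose out of reach is approached as far as the arm can. A call with a number of a shift or a turn outside -1 to 1 is refused whole. A call with a gripper value outside its range is refused whole. The fingers move at their own pace and stop on an object; "squeeze" is the grip in N (left out, the last holds). Time passes only in rows, so rows that repeat a pose let the fingers close. It gives the time, the measured TCP pose, the force, the opening and the grip force at its end, in the units of the state.
- status.get_obs(): the state, without advancing time (a new reading comes with each control period).
- snapshot(name): name is "side" or "top" or "wrist"; returns (picture, depth): 420x560x3 uint8, blue, green, red; 420x560 float32, mm along the optical axis (not along the pixel's ray), 0 where there is no reading.
- camera_model(name): a dict with "fx", "fy", "cx", "cy" (pixels), "R" (3x3) and "t" (3): a world point X has camera coordinates R X + t. Camera axes: x right, y down, z forward; pixel columns grow to the right and rows downward; lengths in mm; the calibration is good to about 2 mm. A picture is of the moment at which its call begins: read the wrist's pose just before it. camera_model takes no time and is no camera call; for the wrist camera it gives the pose at the moment of the call.
- bot.sign_off(): hands the job in; it is judged then, once.
Trained networks look in the newest picture that a camera, given by its name, has taken for a name from the list of things; names that differ only in an ending like _2 or _b are one class to them, and where a whole thing is asked for, a point or a joint stands for the part that bears it (a point fixed in the world has none). Each returns a list of dicts, best first, with "p" (0 to 1); they miss things now and then, are a little off and sometimes report something else, mostly with a low value. They report only what shows in the picture. A call takes as long as a camera call. They do not tell look-alikes from the thing itself.
- silhouettes(camera, target): "mask" (420x560 bool, what is visible of it) and "pixel" ([column, row] in pixels, amid what is visible of it).
The state is a dict: "t": time; "joints": joint angles; "dq": joint speeds; "tau": joint torques, N m; "tool_pos": TCP position; "tool_rot": TCP orientation; "contact_force": force on the tool from outside, world axes, zero at the start; "wrist_torque": the same for the moment, N m; "opening": finger opening in mm; "gripper_force": force on a finger pad.
Only numpy, scipy, OpenCV 4.12 (cv2) and the standard library are available. Lean on these libraries where they do the work, as an engineer would, in place of code of your own. Each camera call takes 0.05 s, during which the arm holds its last target. There are 200 camera calls.

## Task

The folding steel parts tray on the bench is half collapsed: raise its three hinged walls until each stands upright, not leaning in or out. Then lift the salvaged processor cooler and set it down gently, flat on the tray's floor, leaving the walls upright and everything else on the bench alone.

Things in the scene. Friction and masses are not known exactly. Their poses are not given: they have to be found in the camera images.
- tray: folding sheet-steel tray fixed to the bench; origin on the bench under the floor's middle, z up. Floor 130 mm (x) by 170 (y), its top 26 mm up. +x side: fixed 4 mm back wall, top 89 mm up. Other 3 sides: hinged walls 65 mm from hinge to free edge, 4 mm thick, hinge line 24 mm up, folded outwards with space beneath; friction hinges (0.12 N m) stay where left and can go past upright
- front (a joint): angle of the near wall (tray -x side), 160 mm long: 0 folded out level, 1.571 upright, up to 1.85 leaning inwards over the floor; starts at 0.45 to 0.85
- front_hinge (a point): middle of the hinge line of the front wall; axes as the tray's
- front_edge (a point): middle of the free edge of the front wall, at mid thickness, 65 mm from the hinge line; moves with the wall
- left (a joint): angle of the wall on the tray's +y side, 120 mm long: 0 folded out level, 1.571 upright, up to 1.85 leaning inwards over the floor; starts at 0.45 to 0.85
- left_hinge (a point): middle of the hinge line of the left wall; axes as the tray's
- left_edge (a point): middle of the free edge of the left wall, at mid thickness, 65 mm from the hinge line; moves with the wall
- right (a joint): angle of the wall on the tray's -y side, 120 mm long: 0 folded out level, 1.571 upright, up to 1.85 leaning inwards over the floor; starts at 0.45 to 0.85
- right_hinge (a point): middle of the hinge line of the right wall; axes as the tray's
- right_edge (a point): middle of the free edge of the right wall, at mid thickness, 65 mm from the hinge line; moves with the wall
- cooler: salvaged processor cooler: plain aluminium finned block with a copper core, 60 mm (x) by 50 mm (y) by 40 mm high, about 0.25 kg, loose on the bench to one side of the tray. Origin: centre of its underside, z up. Sides are solid to the gripper.
- adapter: bystander: black power brick, 105 x 48 x 30 mm, on the bench to the other side of the tray from the cooler; origin centre of underside
- screwdriver: bystander: screwdriver lying off to the side of the tray; origin at its underside
- pliers: bystander: small pliers with red handles lying off to the side of the tray, about 150 mm long, 13 mm high; origin under the pivot
Things that resemble listed ones, but are neither listed nor needed, are in the scene too. There is more than one size of the cooler; the one meant has the size given above.

How it is judged (in metres and radians):
On the way, in this order (a step that is already met when the one before it is completed fails the run):
1. all three hinged walls stand upright (within 7 degrees) (value of joint front between 1.451 and 1.691 rad and value of joint left between 1.451 and 1.691 rad and value of joint right between 1.451 and 1.691 rad), for 0.2 s.
2. the cooler stands flat on the tray floor between the walls (x of cooler in the frame of tray between -0.04 and 0.04 m and y of cooler in the frame of tray between -0.06 and 0.06 m and z of cooler in the frame of tray between 0.02 and 0.032 m and angle between cooler's own z axis and vertical below 0.1 rad), for 0.2 s.
At the end, for the whole second after the job is handed in: each of the three hinged walls within 0.12 rad (7 degrees) of upright, and the cooler at rest on the tray floor inside the walls (its origin within 40 mm along x and 60 mm along y of the tray's middle, 20 to 32 mm above the bench, tilted less than 0.1 rad) (all of step 1 and all of step 2 and linear speed of cooler below 0.03 m/s and velocity of joint each of front, left, right below 0.1 rad/s); the robot touches nothing.
It fails at once if the power brick was disturbed (moved over 30 mm) (distance of adapter from where it was at the start of the episode above 0.03 m).
It fails at once if the screwdriver was disturbed (moved over 30 mm) (distance of screwdriver from where it was at the start of the episode above 0.03 m).
It fails at once if the pliers were disturbed (moved over 30 mm) (distance of pliers from where it was at the start of the episode above 0.03 m).
It fails at once if the cooler was dropped or thrown into the tray (faster than 0.6 m/s inside it) (x of cooler in the frame of tray between -0.07 and 0.07 m and y of cooler in the frame of tray between -0.08 and 0.08 m and z of cooler in the frame of tray below 0.085 m and linear speed of cooler above 0.6 m/s).
It also fails if it takes over 72 s, if anything falls off the work surface, if the arm or the gripper's body presses on something with over 40 N, if the wrist force passes 120 N, or if a joint passes its speed limit or range.

## Working session

There is one attempt and no reset: what is moved stays moved. The work goes in short steps, Python scripts to look and compute and a tool call to move; the robot and the scene stay as the last step left them, time stands still between calls to the robot, and variables do not carry over. Pictures are saved under pics/ and viewed, at most 10 in all, crops included, and the job is handed in when it is done.

Besides the shell and the picture viewer there is one more tool, called after "Emit:" as name(argument=value, ...), one argument or row to a line, values as JSON. arm_command: Moves the arm, as the interface text tells. Its arguments: {"type":"object","properties":{"commands":{"type":"array"},"squeeze":{"type":"number"}},"required":["commands"]}

```bash
mkdir -p pics; ls; cat > h.py <<'E'
import numpy as np, cv2
from bench import status, snapshot, camera_model, bot, silhouettes
def cloud(name):
    pic,d=snapshot(name); m=camera_model(name); R=np.array(m["R"]);t=np.array(m["t"])
    v,u=np.mgrid[:420,:560]; d=d.astype(float)
    P=np.stack([(u-m["cx"])/m["fx"]*d,(v-m["cy"])/m["fy"]*d,d],-1)
    W=(P-t)@R; W[d==0]=np.nan
    return pic,W
E
python3 - <<'E'
from h import *
for n in("top","side"):
    p,W=cloud(n); np.save(n+".npy",W); cv2.imwrite(f"pics/{n}0.png",p)
    m=camera_model(n); R=np.array(m["R"]); print(n,(-R.T@m["t"]).round(),R[2].round(2))
    for k in("tray","cooler","adapter","screwdriver","pliers","front","left","right"):
        for o in silhouettes(n,k):
            w=W[o["mask"]]; print(k,round(o["p"],2),np.round(o["pixel"]),o["mask"].sum(),np.nanmedian(w,0).round(),np.nanpercentile(w,[2,98],axis=0).round().tolist())
print(status.get_obs())
E
```

```text
pics
top [ 457.  -32. 1208.] [ 0.11  0.01 -0.99]
tray 0.64 [158. 183.] 442 [700. 375.  10.] [[620.0, 330.0, -3.0], [757.0, 395.0, 16.0]]
tray 0.62 [289. 203.] 4820 [626. -41.  29.] [[522.0, -168.0, 21.0], [700.0, 89.0, 73.0]]
cooler 0.91 [423. 222.] 701 [ 564. -444.   19.] [[523.0, -494.0, 0.0], [607.0, -408.0, 59.0]]
cooler 0.82 [386. 236.] 391 [ 523. -322.   29.] [[491.0, -355.0, -1.0], [557.0, -295.0, 43.0]]
cooler 0.81 [347. 257.] 729 [ 456. -207.   37.] [[409.0, -252.0, 4.0], [501.0, -165.0, 60.0]]
cooler 0.52 [297. 203.] 4994 [626. -41.  29.] [[522.0, -169.0, 4.0], [702.0, 92.0, 81.0]]
adapter 0.64 [160. 235.] 585 [534. 362.  29.] [[485.0, 330.0, 8.0], [583.0, 397.0, 34.0]]
screwdriver 0.77 [392. 166.] 307 [ 750. -363.   21.] [[702.0, -391.0, -4.0], [796.0, -336.0, 28.0]]
pliers 0.88 [159. 184.] 368 [696. 375.  10.] [[623.0, 331.0, -1.0], [760.0, 391.0, 16.0]]
pliers 0.67 [290. 204.] 4887 [626. -41.  29.] [[522.0, -168.0, 21.0], [700.0, 89.0, 82.0]]
front 0.93 [296. 228.] 889 [544. -46.  41.] [[519.0, -117.0, 26.0], [572.0, 33.0, 56.0]]
left 0.95 [254. 200.] 745 [640.  69.  44.
[... 1377 characters left out ...]
]
{'t': 0.9, 'joints': array([-1.40351130e+00,  2.06561175e-01,  1.54147374e+00, -5.45746807e-06,
        1.39350957e+00, -1.50515846e-01]), 'dq': array([-0.00182927, -0.00027055,  0.0007778 , -0.00232031,  0.00246399,
        0.00064459]), 'tau': array([-8.35619703e-04, -3.70874655e+01, -2.81766164e+01,  6.99694525e-02,
        2.74098659e-02, -7.04577005e-06]), 'tool_pos': array([ 179.65636334, -546.2285797 ,  205.48121972]), 'tool_rot': array([ 2.41014891e-05,  9.87401790e-01,  1.58233068e-01, -2.48398348e-06]), 'contact_force': array([-0.45388447, -0.79123956,  0.38785273]), 'wrist_torque': array([ 0.0093686 , -0.02043534, -0.01939472]), 'gripper_force': 0.0, 'opening': 94.1021408349541}
```

```bash
python3 - <<'E'
from h import *
a=cv2.imread("pics/top0.png")[130:290,130:460]; b=cv2.imread("pics/side0.png")[110:270,200:400]
cv2.imwrite("pics/top1.png",cv2.resize(a,None,fx=2.4,fy=2.4,interpolation=3)); cv2.imwrite("pics/side1.png",cv2.resize(b,None,fx=4,fy=3.7,interpolation=3)[:600])
T=np.load("top.npy");S=np.load("side.npy")
for n,W in(("top",T),("side",S)):
    W=W.reshape(-1,3);W=W[~np.isnan(W[:,0])]
    for c,r in(((564,-444),75),((523,-322),60),((456,-207),60)):
        q=W[(np.hypot(W[:,0]-c[0],W[:,1]-c[1])<r)]
        zt=np.percentile(q[:,2],97); q=q[(q[:,2]>zt-5)]
        print(n,c,zt.round(1),len(q),cv2.minAreaRect(q[:,:2].astype(np.float32)))
    # floor
    q=W[(np.hypot(W[:,0]-626,W[:,1]+41)<45)&(W[:,2]<40)]; print("floor",np.median(q,0).round(1))
    q=W[(W[:,2]>78)&(W[:,2]<100)&(abs(W[:,0]-680)<60)&(abs(W[:,1]+40)<120)]; 
    r=cv2.minAreaRect(q[:,:2].astype(np.float32)); print("back",len(q),r,np.median(q,0).round(1), q[:,2].max())
E
```

```text
top (564, -444) 57.4 253 ((568.7799072265625, -451.5424499511719), (84.9296875, 72.57913208007812), 19.94096565246582)
top (523, -322) 40.2 151 ((521.8336791992188, -326.37054443359375), (50.37205123901367, 60.383628845214844), 65.03447723388672)
top (456, -207) 58.3 237 ((453.0406494140625, -208.65359497070312), (70.34910583496094, 85.18212127685547), 60.02632522583008)
floor [625.8 -40.9  25. ]
back 114 ((701.0718994140625, -43.81749725341797), (166.158203125, 5.330193519592285), 88.46331024169922) [700.1 -40.8  87. ] 93.86760400756677
side (564, -444) 56.5 173 ((568.2071533203125, -449.5924987792969), (88.153076171875, 72.63186645507812), 20.423887252807617)
side (523, -322) 39.7 144 ((521.0565795898438, -323.77069091796875), (53.28996276855469, 62.0384521484375), 63.27638626098633)
side (456, -207) 56.8 314 ((452.9267578125, -207.69921875), (75.14099884033203, 88.82244873046875), 59.28852844238281)
floor [625.5 -38.7  25.3]
back 133 ((700.604736328125, -40.526397705078125), (167.89395141601562, 4.583426475524902), 88.75096893310547) [700.1 -27.4  87. ] 90.7876631859551
```

View pics/top1.png

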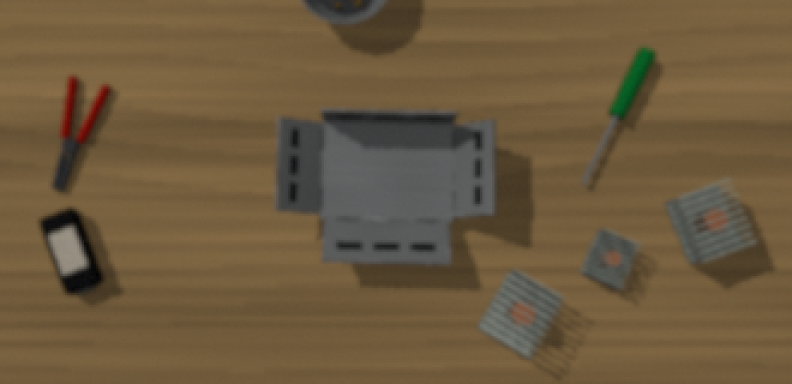

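View pics/side1.png

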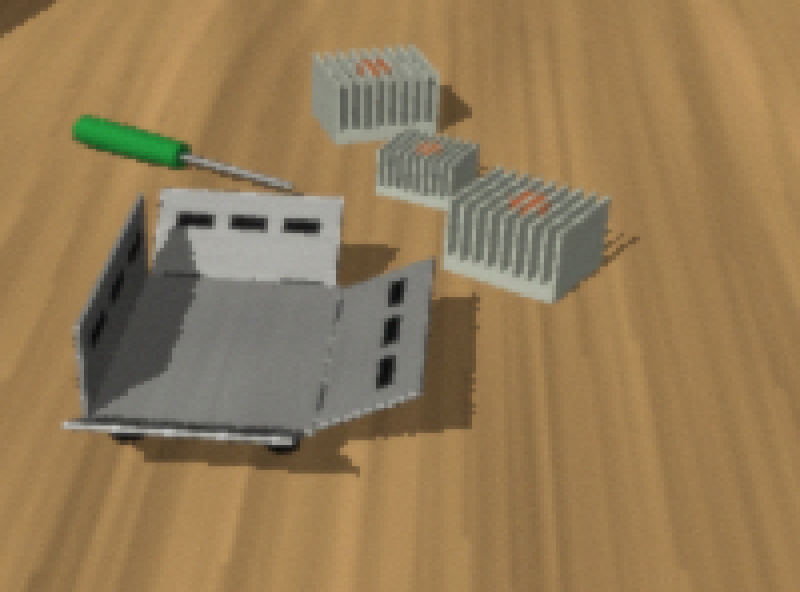

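```bash
cat >> h.py <<'E'
YAW=np.radians(-1.4); C=np.array([634.,-40.5,0])
def walls(W):
    W=W.reshape(-1,3);W=W[~np.isnan(W[:,0])]
    c,s=np.cos(YAW),np.sin(YAW); q=(W-C)@np.array([[c,-s,0],[s,c,0],[0,0,1]])
    out={}
    for n,u,v,h in(("front",-q[:,0],q[:,1],65),("left",q[:,1],q[:,0],85),("right",-q[:,1],q[:,0],85)):
        k=(abs(v)<50)&(u>h-18)&(u<h+68)&(q[:,2]>31)&(q[:,2]<95)
        a,b=u[k],q[k,2]
        if len(a)<15: out[n]=None;continue
        vx,vz,x0,z0=cv2.fitLine(np.c_[a,b].astype(np.float32),cv2.DIST_HUBER,0,.01,.01).ravel()
        if vz<0: vx,vz=-vx,-vz
        out[n]=dict(ang=round(float(np.arctan2(vz,vx)),3),u24=round(float(x0+(24-z0)*vx/vz),1),top=np.percentile(b,98).round(1),umax=np.percentile(a,98).round(1),n=len(a))
    return out
def rel(pos,psi,rows):
    "rows: x,y,z,psi world mm/deg -> command numbers relative to pose pos,psi"
    c,s=np.cos(np.radians(psi)),np.sin(np.radians(psi))
    for x,y,z,p,g in rows:
        d=np.array([x,y,z])-pos
        print([round(float(a),3) for a in((d@[c,s,0])/500,(d@[s,-c,0])/500,-d[2]/500,0,0,-(p-psi)/360,g)])
E
python3 - <<'E'
from h import *
for n in("top","side"):
    W=np.load(n+".npy"); print(n,walls(W))
    W=W.reshape(-1,3);W=W[~np.isnan(W[:,0])]
    c,s=np.cos(YAW),np.sin(YAW); q=(W-C)@np.array([[c,-s,0],[s,c,0],[0,0,1]])
    k=(abs(q[:,2]-25.5)<4)&(abs(q[:,0])<70)&(abs(q[:,1])<95); print(np.percentile(q[k],[1,99],axis=0).round(1).tolist())
    k=(q[:,2]>70)&(abs(q[:,0]-65)<15)&(abs(q[:,1])<95); print(np.percentile(q[k],[2,50,98],axis=0).round(1).tolist(),np.polyfit(q[k,1],q[k,0],1))
rel([179.7,-546.2,205.5],18.2,[(300,-350,205,-1.4,0),(480,-43,150,-1.4,0),(480,-37,28,-1.4,0)])
E
```

```text
top {'front': {'ang': 0.487, 'u24': 56.8, 'top': np.float64(56.3), 'umax': np.float64(117.6), 'n': 496}, 'left': {'ang': 0.565, 'u24': 79.8, 'top': np.float64(61.3), 'umax': np.float64(137.0), 'n': 525}, 'right': {'ang': 0.757, 'u24': 84.5, 'top': np.float64(69.8), 'umax': np.float64(134.5), 'n': 503}}
[[-67.2, -89.7, 21.6], [65.3, 88.7, 29.3]]
[[64.5, -82.8, 70.8], [65.9, 7.2, 85.8], [69.3, 78.5, 92.3]] [2.52004711e-03 6.62977875e+01]
side {'front': {'ang': 0.492, 'u24': 57.3, 'top': np.float64(55.8), 'umax': np.float64(117.7), 'n': 461}, 'left': {'ang': 0.541, 'u24': 79.9, 'top': np.float64(60.9), 'umax': np.float64(141.2), 'n': 183}, 'right': {'ang': 0.758, 'u24': 82.7, 'top': np.float64(69.2), 'umax': np.float64(130.0), 'n': 783}}
[[-66.7, -89.2, 23.3], [65.1, 84.1, 29.1]]
[[64.4, -74.7, 70.8], [65.2, 16.3, 83.0], [68.6, 85.3, 89.8]] [2.24355327e-03 6.56407502e+01]
[0.351, -0.298, 0.001, 0.0, 0.0, 0.054, 0.0]
[0.885, -0.768, 0.111, 0.0, 0.0, 0.054, 0.0]
[0.889, -0.78, 0.355, 0.0, 0.0, 0.054, 0.0]
```

Emit:
arm_command(
  commands=[
    [0.885,-0.768,0.1,0,0,0.054,0],
    [0.885,-0.768,0.1,0,0,0.054,0],
    [0.885,-0.768,0.1,0,0,0.054,0],
    [0.885,-0.768,0.1,0,0,0.054,0],
    [0.885,-0.768,0.1,0,0,0.054,0],
    [0.885,-0.768,0.1,0,0,0.054,0],
    [0.885,-0.768,0.1,0,0,0.054,0],
    [0.885,-0.768,0.1,0,0,0.054,0],
    [0.885,-0.768,0.1,0,0,0.054,0],
    [0.885,-0.768,0.1,0,0,0.054,0],
    [0.885,-0.768,0.1,0,0,0.054,0],
    [0.885,-0.768,0.1,0,0,0.054,0],
  ],
)

```text
t: 2.4
tool_pos: [479.7, -43.7, 155.5]
tool_rot: [0.0, 1.0, -0.011, -0.0]
contact_force: [0.4, -0.7, -0.0]
opening: 0.7
gripper_force: 0.0
```

Emit:
arm_command(
  commands=[
    [0,0,0.12,0,0,0,0],
    [0,0,0.22,0,0,0,0],
    [0,0,0.254,0,0,0,0],
    [0.04,0,0.254,0,0,0,0],
    [0.055,0,0.24,0,0,0,0],
    [0.07,0,0.22,0,0,0,0],
    [0.085,0,0.21,0,0,0,0],
    [0.1,0,0.2,0,0,0,0],
    [0.115,0,0.195,0,0,0,0],
    [0.13,0,0.19,0,0,0,0],
    [0.145,0,0.186,0,0,0,0],
    [0.158,0,0.186,0,0,0,0],
  ],
)

```text
t: 3.9
tool_pos: [560.1, -45.0, 63.1]
tool_rot: [0.0, 1.0, -0.011, 0.001]
contact_force: [-1.8, -0.7, 1.5]
opening: 0.3
gripper_force: 1.2
```

```bash
python3 - <<'E'
from h import *
for n in("top","side"):
    p,W=cloud(n); print(n,walls(W)["front"])
o=status.get_obs();print(o["tool_pos"],o["contact_force"])
cv2.imwrite("pics/side2.png",cv2.resize(p[110:270,200:400],None,fx=4,fy=3.7,interpolation=3))
E
```

```text
top None
side {'ang': 1.44, 'u24': 60.9, 'top': np.float64(93.7), 'umax': np.float64(82.7), 'n': 166}
[560.63205194 -44.96704789  62.71195154] [-0.23237591  0.55523446 -1.02469158]
```

View pics/side2.png

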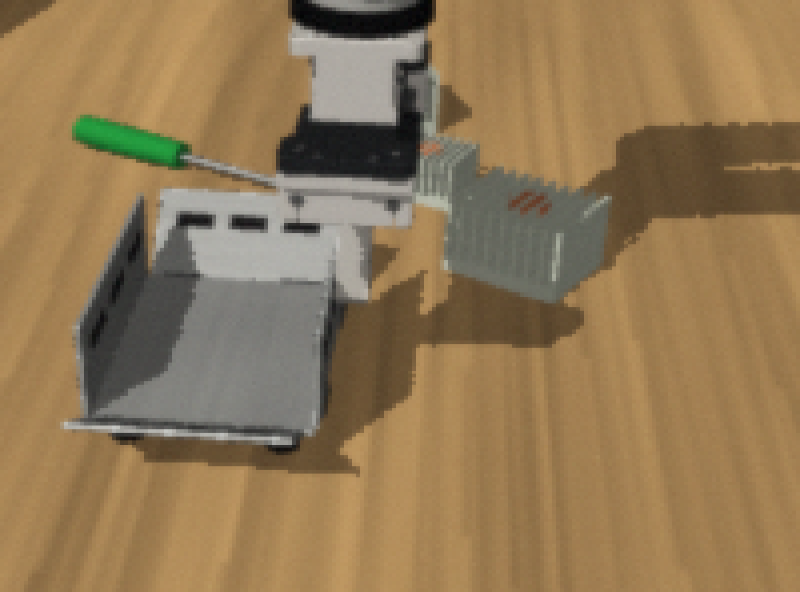

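Emit:
arm_command(
  commands=[
    [-0.05,0,0,0,0,0,0],
    [-0.05,0,-0.12,0,0,0,0],
    [-0.05,0,-0.2,0,0,0,0],
    [0.02,-0.1,-0.2,0,0,0,0],
    [0.08,-0.2,-0.2,0,0,0,0],
    [0.12,-0.3,-0.2,0,0,0,0],
    [0.148,-0.373,-0.2,0,0,0,0],
    [0.148,-0.373,-0.1,0,0,0,0],
    [0.148,-0.373,0,0,0,0,0],
    [0.148,-0.373,0.065,0,0,0,0],
    [0.148,-0.373,0.065,0,0,0,0],
  ],
)

```text
t: 5.38
tool_pos: [633.9, 140.0, 25.8]
tool_rot: [0.0, 1.0, -0.011, -0.004]
contact_force: [0.0, 0.1, -0.1]
opening: 0.5
gripper_force: 0.0
```

```bash
python3 - <<'E'
from h import *
for n in("top","side"):
    p,W=cloud(n); print(n,walls(W))
E
```

```text
top {'front': {'ang': 1.586, 'u24': 63.2, 'top': np.float64(91.3), 'umax': np.float64(63.4), 'n': 103}, 'left': {'ang': 0.547, 'u24': 78.0, 'top': np.float64(62.0), 'umax': np.float64(137.4), 'n': 237}, 'right': {'ang': 0.76, 'u24': 84.7, 'top': np.float64(70.4), 'umax': np.float64(134.4), 'n': 500}}
side {'front': {'ang': 1.573, 'u24': 63.3, 'top': np.float64(89.3), 'umax': np.float64(63.8), 'n': 109}, 'left': {'ang': 0.551, 'u24': 81.0, 'top': np.float64(60.7), 'umax': np.float64(140.8), 'n': 71}, 'right': {'ang': 0.765, 'u24': 82.9, 'top': np.float64(69.2), 'umax': np.float64(130.2), 'n': 388}}
```

Emit:
arm_command(
  commands=[
    [0,0.045,0,0,0,0,0],
    [0,0.06,-0.014,0,0,0,0],
    [0,0.075,-0.03,0,0,0,0],
    [0,0.09,-0.042,0,0,0,0],
    [0,0.105,-0.052,0,0,0,0],
    [0,0.12,-0.058,0,0,0,0],
    [0,0.135,-0.063,0,0,0,0],
    [0,0.15,-0.066,0,0,0,0],
    [0,0.161,-0.068,0,0,0,0],
    [0,0.161,-0.068,0,0,0,0],
    [0,0.11,-0.068,0,0,0,0],
    [0,0.11,-0.17,0,0,0,0],
  ],
)

```text
t: 6.98
tool_pos: [630.0, 85.5, 108.7]
tool_rot: [0.001, 1.0, -0.01, -0.008]
contact_force: [0.3, 0.3, -0.1]
opening: 0.4
gripper_force: 0.0
```

```bash
python3 - <<'E'
from h import *
for n in("top","side"):
    p,W=cloud(n); print(n,walls(W))
print(status.get_obs()["tool_pos"])
E
```

```text
top {'front': {'ang': 1.584, 'u24': 63.1, 'top': np.float64(90.2), 'umax': np.float64(63.5), 'n': 103}, 'left': {'ang': 1.528, 'u24': 80.0, 'top': np.float64(91.6), 'umax': np.float64(84.7), 'n': 61}, 'right': {'ang': 0.75, 'u24': 84.2, 'top': np.float64(70.5), 'umax': np.float64(134.5), 'n': 497}}
side {'front': {'ang': 1.569, 'u24': 63.1, 'top': np.float64(89.5), 'umax': np.float64(63.8), 'n': 113}, 'left': {'ang': 1.573, 'u24': 86.8, 'top': np.float64(88.5), 'umax': np.float64(89.0), 'n': 1051}, 'right': {'ang': 0.762, 'u24': 82.9, 'top': np.float64(68.5), 'umax': np.float64(130.3), 'n': 579}}
[639.42906395  84.81624587 120.10373882]
```

Emit:
arm_command(
  commands=[
    [0,0,-0.09,0,0,0,0],
    [0.01,0.12,-0.09,0,0,0,0],
    [0.01,0.24,-0.09,0,0,0,0],
    [0.01,0.36,-0.09,0,0,0,0],
    [0.01,0.48,-0.09,0,0,0,0],
    [0.01,0.59,-0.09,0,0,0,0],
    [0.01,0.59,-0.05,0,0,0,0],
    [0.01,0.59,0.06,0,0,0,0],
    [0.01,0.59,0.154,0,0,0,0],
    [0.01,0.59,0.154,0,0,0,0],
  ],
)

```text
t: 8.32
tool_pos: [628.8, -206.6, 31.0]
tool_rot: [-0.003, 1.0, -0.01, -0.007]
contact_force: [0.5, 0.4, 0.2]
opening: 0.1
gripper_force: 0.0
```

Emit:
arm_command(
  commands=[
    [0,-0.04,0,0,0,0,0],
    [0,-0.055,-0.01,0,0,0,0],
    [0,-0.07,-0.02,0,0,0,0],
    [0,-0.085,-0.029,0,0,0,0],
    [0,-0.1,-0.036,0,0,0,0],
    [0,-0.115,-0.04,0,0,0,0],
    [0,-0.13,-0.042,0,0,0,0],
    [0,-0.14,-0.044,0,0,0,0],
    [0,-0.14,-0.044,0,0,0,0],
    [0,-0.08,-0.044,0,0,0,0],
    [0,-0.08,-0.15,0,0,0,0],
    [0,-0.08,-0.2,0,0,0,0],
  ],
)

```text
t: 9.82
tool_pos: [635.6, -169.9, 139.5]
tool_rot: [-0.001, 1.0, -0.011, 0.0]
contact_force: [0.7, -0.2, -0.4]
opening: 0.8
gripper_force: 0.0
```

```bash
python3 - <<'E'
from h import *
for n in("top","side"):
    p,W=cloud(n); print(n,walls(W))
    if n=="side": cv2.imwrite("pics/side3.png",cv2.resize(p[110:270,200:400],None,fx=4,fy=3.7,interpolation=3))
    W=W.reshape(-1,3);W=W[~np.isnan(W[:,0])]
    q=W[(np.hypot(W[:,0]-523,W[:,1]+322)<60)&(abs(W[:,2]-40)<4)];print(len(q),len(q) and cv2.minAreaRect(q[:,:2].astype(np.float32)))
print(status.get_obs()["tool_pos"],status.get_obs()["tool_rot"])
E
```

```text
top {'front': {'ang': 1.579, 'u24': 62.9, 'top': np.float64(90.5), 'umax': np.float64(63.6), 'n': 95}, 'left': {'ang': 1.535, 'u24': 80.3, 'top': np.float64(91.5), 'umax': np.float64(85.1), 'n': 85}, 'right': None}
138 ((522.2236328125, -325.84588623046875), (49.97211456298828, 60.68857192993164), 64.8330307006836)
side {'front': {'ang': 1.574, 'u24': 63.3, 'top': np.float64(89.0), 'umax': np.float64(63.8), 'n': 112}, 'left': {'ang': 1.573, 'u24': 86.9, 'top': np.float64(88.3), 'umax': np.float64(89.0), 'n': 1054}, 'right': {'ang': 1.617, 'u24': 83.3, 'top': np.float64(88.1), 'umax': np.float64(85.0), 'n': 793}}
121 ((521.5796508789062, -323.4437561035156), (53.8096923828125, 60.48937225341797), 66.6121597290039)
[ 637.1623584  -170.28916187  141.23206878] [ 4.17541327e-04  9.99938247e-01 -1.08135106e-02  2.52881115e-03]
```

View pics/side3.png

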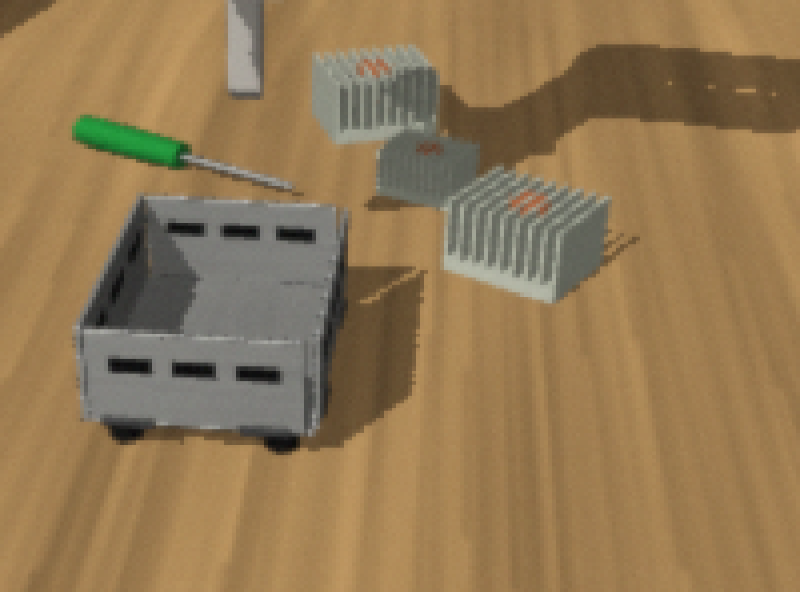

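Emit:
arm_command(
  commands=[
    [-0.221,0.315,0,0,0,0.066,1],
    [-0.221,0.315,0,0,0,0.066,1],
    [-0.221,0.315,0,0,0,0.066,1],
    [-0.221,0.315,0,0,0,0.066,1],
    [-0.221,0.315,0,0,0,0.066,1],
    [-0.221,0.315,0,0,0,0.066,1],
    [-0.221,0.315,0,0,0,0.066,1],
    [-0.221,0.315,0,0,0,0.066,1],
  ],
)

```text
t: 10.92
tool_pos: [522.1, -324.2, 137.9]
tool_rot: [-0.0, 0.977, -0.215, 0.0]
contact_force: [-0.2, 0.1, 1.2]
opening: 77.2
gripper_force: 0.0
```

```bash
python3 - <<'E'
from h import *
o=status.get_obs()
p,W=cloud("wrist"); cv2.imwrite("pics/wrist1.png",p)
W=W.reshape(-1,3);W=W[~np.isnan(W[:,0])]
q=W[(np.hypot(W[:,0]-522,W[:,1]+325)<50)&(abs(W[:,2]-40)<5)];print(len(q),np.median(q[:,2]),len(q) and cv2.minAreaRect(q[:,:2].astype(np.float32)))
r=o["tool_rot"];print(o["tool_pos"],np.degrees(2*np.arctan2(r[2],r[1])),o["opening"])
E
```

```text
2668 38.79717659820245 ((521.208251953125, -325.59234619140625), (49.9174690246582, 60.64974594116211), 65.4237289428711)
[ 522.13094054 -324.16300705  137.91845065] -24.887984768424662 77.15522847444483
```

View pics/wrist1.png

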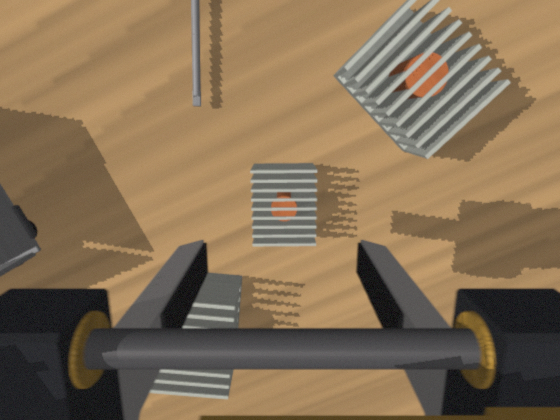

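Emit:
arm_command(
  commands=[
    [0,0,0.1,0,0,0,1],
    [0,0,0.18,0,0,0,1],
    [0,0,0.23,0,0,0,1],
    [0,0,0.264,0,0,0,1],
    [0,0,0.264,0,0,0,1],
    [0,0,0.264,0,0,0,0],
    [0,0,0.264,0,0,0,0],
    [0,0,0.264,0,0,0,0],
    [0,0,0.264,0,0,0,0],
    [0,0,0.264,0,0,0,0],
    [0,0,0.264,0,0,0,0],
    [0,0,0.264,0,0,0,0],
  ],
  squeeze=25,
)

```text
t: 12.48
tool_pos: [521.5, -325.2, 6.2]
tool_rot: [0.0, 0.976, -0.216, 0.0]
contact_force: [-0.3, 1.0, 3.0]
opening: 49.9
gripper_force: 25.0
```

Emit:
arm_command(
  commands=[
    [0,0,-0.05,0,0,0,0],
    [0,0,-0.12,0,0,0,0],
    [0,0,-0.2,0,0,0,0],
    [0,0,-0.288,0,0,0,0],
    [0,-0.08,-0.288,0,0,-0.01,0],
    [-0.01,-0.17,-0.288,0,0,-0.02,0],
    [-0.01,-0.26,-0.288,0,0,-0.03,0],
    [-0.02,-0.35,-0.288,0,0,-0.04,0],
    [-0.025,-0.44,-0.288,0,0,-0.05,0],
    [-0.03,-0.53,-0.288,0,0,-0.06,0],
    [-0.036,-0.611,-0.288,0,0,-0.066,0],
    [-0.036,-0.611,-0.288,0,0,-0.066,0],
  ],
)

```text
t: 13.98
tool_pos: [633.9, -37.3, 148.4]
tool_rot: [-0.001, 1.0, -0.009, -0.001]
contact_force: [-0.3, -0.9, -2.9]
opening: 50.2
gripper_force: 25.0
```

```bash
python3 - <<'E'
from h import *
p,W=cloud("side"); print(walls(W))
cv2.imwrite("pics/side4.png",cv2.resize(p[70:270,180:380],None,fx=3,fy=3,interpolation=3))
o=status.get_obs();print(o["tool_pos"],o["tool_rot"],o["opening"],o["gripper_force"])
E
```

```text
{'front': {'ang': 1.58, 'u24': 63.5, 'top': np.float64(89.4), 'umax': np.float64(63.8), 'n': 113}, 'left': {'ang': 1.572, 'u24': 86.9, 'top': np.float64(88.6), 'umax': np.float64(89.2), 'n': 1051}, 'right': {'ang': 1.623, 'u24': 83.4, 'top': np.float64(86.7), 'umax': np.float64(85.0), 'n': 722}}
[633.45802918 -39.16896163 148.47061518] [-5.41264881e-05  9.99953975e-01 -9.50408421e-03 -1.31010522e-03] 49.74806641730268 24.9705371260643
```

View pics/side4.png

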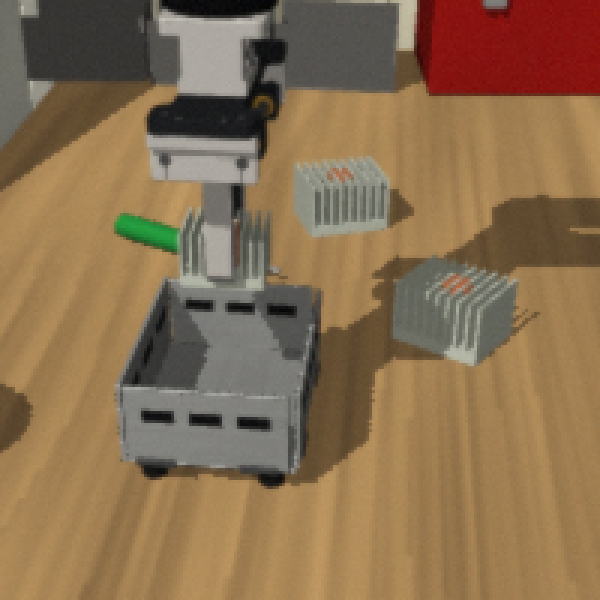

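Emit:
arm_command(
  commands=[
    [0,0,0.04,0,0,0,0],
    [0,0,0.08,0,0,0,0],
    [0,0,0.12,0,0,0,0],
    [0,0,0.16,0,0,0,0],
    [0,0,0.19,0,0,0,0],
    [0,0,0.21,0,0,0,0],
    [0,0,0.22,0,0,0,0],
    [0,0,0.226,0,0,0,0],
    [0,0,0.23,0,0,0,0],
    [0,0,0.232,0,0,0,0],
    [0,0,0.232,0,0,0,0],
    [0,0,0.232,0,0,0,0],
  ],
)

```text
t: 15.52
tool_pos: [634.4, -40.7, 34.2]
tool_rot: [0.0, 1.0, -0.011, 0.0]
contact_force: [0.1, 0.3, -2.4]
opening: 49.8
gripper_force: 25.0
```

Still carrying (−2.4 N); go down in 0.5–1 mm steps.

Emit:
arm_command(
  commands=[
    [0,0,0.001,0,0,0,0],
    [0,0,0.002,0,0,0,0],
    [0,0,0.003,0,0,0,0],
    [0,0,0.004,0,0,0,0],
    [0,0,0.004,0,0,0,0],
    [0,0,0.004,0,0,0,0],
  ],
)

```text
t: 16.27
tool_pos: [634.2, -40.6, 32.2]
tool_rot: [0.0, 1.0, -0.011, 0.0]
contact_force: [-1.5, 1.2, 0.1]
opening: 49.8
gripper_force: 25.0
```

Emit:
arm_command(
  commands=[
    [0,0,0.001,0,0,0,0],
    [0,0,0.001,0,0,0,0],
    [0,0,0.001,0,0,0,0.75],
    [0,0,0.001,0,0,0,0.75],
    [0,0,0.001,0,0,0,0.75],
    [0,0,0.001,0,0,0,0.75],
    [0,0,-0.06,0,0,0,0.75],
    [0,0,-0.12,0,0,0,0.75],
    [0,0,-0.2,0,0,0,0.75],
    [0,0,-0.28,0,0,0,0.75],
    [0,0,-0.36,0,0,0,0.75],
    [0,0,-0.36,0,0,0,0.75],
  ],
)

```text
t: 17.77
tool_pos: [637.2, -41.2, 216.9]
tool_rot: [0.001, 1.0, -0.011, 0.005]
contact_force: [0.0, -0.2, 1.0]
opening: 70.4
gripper_force: 0.0
```

```bash
python3 - <<'E'
from h import *
for n in("side","wrist"):
    p,W=cloud(n); print(n,walls(W)); cv2.imwrite(f"pics/{n}5.png",p)
    W=W.reshape(-1,3);W=W[~np.isnan(W[:,0])]
    q=W[(np.hypot(W[:,0]-634,W[:,1]+40)<45)&(W[:,2]>58)&(W[:,2]<75)];print(len(q),np.median(q[:,2]),cv2.minAreaRect(q[:,:2].astype(np.float32)))
o=status.get_obs();print(o["tool_pos"],o["opening"],o["contact_force"])
E
```

```text
side {'front': {'ang': 1.573, 'u24': 63.3, 'top': np.float64(89.2), 'umax': np.float64(63.9), 'n': 112}, 'left': {'ang': 1.573, 'u24': 86.8, 'top': np.float64(88.6), 'umax': np.float64(89.1), 'n': 1043}, 'right': {'ang': 1.62, 'u24': 83.2, 'top': np.float64(88.1), 'umax': np.float64(85.0), 'n': 793}}
211 64.42638946069374 ((634.6363525390625, -37.80282974243164), (50.38273620605469, 61.62826919555664), 86.0527114868164)
wrist {'front': {'ang': 1.56, 'u24': 61.6, 'top': np.float64(86.9), 'umax': np.float64(65.0), 'n': 2780}, 'left': {'ang': 1.558, 'u24': 81.9, 'top': np.float64(86.8), 'umax': np.float64(85.8), 'n': 2078}, 'right': {'ang': 1.609, 'u24': 83.3, 'top': np.float64(86.7), 'umax': np.float64(84.1), 'n': 1745}}
2040 62.44291257108939 ((631.9483032226562, -40.083740234375), (50.05329513549805, 60.80023193359375), 89.34196472167969)
[634.0725093  -40.58086908 211.6371893 ] 70.39055776707681 [ 0.05074488 -0.16748753 -1.72881437]
```

View pics/wrist5.png

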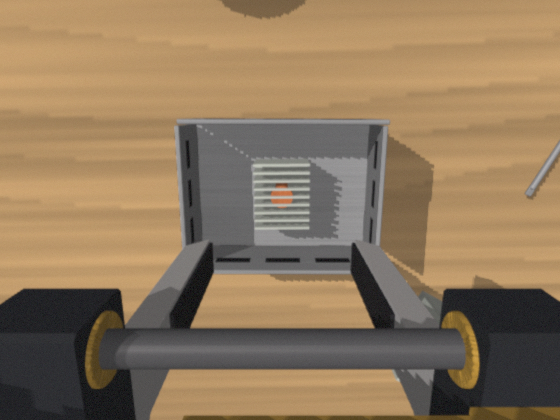

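The wrist picture shows the cooler flat at (282,195), centred on the tray floor. All three walls are upright and the gripper is clear.

```bash
python3 -c "
from bench import bot; print(bot.sign_off())"
```

```text
the job is handed in; nothing more can be done
None
```

The job is handed in; its verdict was not shown. By my last measurements the three walls are within 3° of upright, the 60×50×40 mm cooler sits flat and centred on the tray floor, and the gripper is clear, with the brick, screwdriver and pliers never approached.

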